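Free the locking stay and open the cork box

TASK

The sliding door of the wooden box is locked by a steel stay. Lift the stay that pivots beside the lid's hinges, by its cross bar, until it stands upright or leans back past upright, then slide the door fully open by its knob. Leave the other stay, the one across the hinged lid, lying down as it is.

Things in the scene. Friction and masses are not known exactly. Their poses are not given: they have to be found in the camera images.
- box: Wooden box fixed on the shelf, 160 (x) by 340 (y), 94 mm high. Origin: centre of its underside; z up, y along the box, +y to the end with the hinged lid (robot's left at yaw 0). Lid: y 74 to 149 mm, shut, brass hinges along y = 74. The rest of the top is the sliding door, upper face 86 mm up. Two like steel stays lie along the middle (x = 0), 16 mm straps with a cross bar at the free end.
- door_stay (a joint): Angle (rad) of the stay whose pivot is between the lid's hinges, at box y = 56 mm, 110 mm up: 0 flat (locked), 1.57 upright, stop 1.75; its bar swings up and over to +y. Bar: round, 14 mm thick, 36 mm long, parallel to box x, ends free, on a 62 mm radius; when flat at y = -6, axis 110 mm up, above the door. Stiff hinge, about 1 N at the bar: stays where left.
- door (a joint): Travel (m) of the sliding door: 0 shut, grows towards the box's -y, stop at 0.10; needs about 2 N, stays where left. Wooden knob on it, upright, round, 24 mm across (neck 20), 28 mm high, top 114 mm above the shelf, at box x = 0, y = -105 mm when shut. A steel cleat on the door is caught by the stay's toe: it cannot slide beyond a few mm until its stay is lifted.
- lid_stay (a joint): Angle (rad) of the other, like stay, lying across the hinged lid: pivot at the box's end, y = 160 mm, bar at y = 98 mm, both 110 mm up. 0 lying flat, as at the start; grows as its bar rises. To be left down.

How it is judged:
On the way, in this order (a step that is already met when the one before it is completed fails the run):
1. the door's stay is lifted upright (beyond 1.3 rad) with the door still shut (value of joint door_stay above 1.3 rad and value of joint door below 0.015 m), for 0.2 s.
2. the door is slid open (beyond 85 mm) (value of joint door above 0.085 m), for 0.2 s.
At the end, for the whole second after the job is handed in: The door's stay stands upright or past it (over 1.3 rad, 15 degrees short of upright), the door is open to within 15 mm of its stop and at rest, and the lid's stay still lies down (under 0.2 rad) (value of joint door_stay above 1.3 rad and value of joint door above 0.085 m and value of joint lid_stay below 0.2 rad and velocity of joint door between -0.01 and 0.01 m/s); the robot touches nothing.
It fails at once if the lid's stay is lifted (over 0.3 rad) (value of joint lid_stay above 0.3 rad).
It also fails if it takes over 48 s, if anything falls off the work surface, if the arm or the gripper's body presses on something with over 40 N, if the wrist force passes 120 N, or if a joint passes its speed limit or range.

ROBOT

A 7-joint arm with a two-finger parallel gripper is mounted at the origin on the work surface. World frame = base frame: x ahead of the robot, y to its left, z up, the work surface at z = 0. Lengths are in m, angles in rad, forces in N, time in s.
With the tool pointing down it reaches from about 0.425 to 0.825 m from the base axis. Payload 3.6 kg.
Tool frame: the origin (TCP) lies at the very end of the fingers, on their centre line; the grasp point (between the pads) lies 19 mm behind it (ctrl.grip_depth is the distance from the TCP to the grasp point, in m); z points along the fingers, y is the line along which they close (so a half turn about z gives the same grasp; the last joint's range is limited). The gripper opens to 93 mm and grips with 3 to 60 N. Pads are 15 mm wide; open, the fingers measure 128 mm over their backs; the gripper's body (75 mm by 188 mm) begins 65 mm behind the grasp point.
Start: joints at [1.319, 0.615, -0.013, 1.423, 0.008, 1.103, -0.04], TCP at [0.145, -0.634, 0.219] pointing down, gripper open.
Joint ranges: [-3.12, 3.12], [-0.3, 2.06], [-1.34, 1.32], [0.26, 2.42], [-1.36, 4.5], [0.01, 1.98], [-2.84, 2.84]. Speed limits (rad/s): [2.79, 2.79, 3.14, 3.14, 3.14, 3.14, 3.14].

INTERFACE

Orientations are given as a rotation vector (axis times angle).
In Python, from cell import telemetry, vision, ctrl gives the robot as it stands. The module is installed in compiled form; this text tells all that it offers.
- The arm moves only by the tool play_rows, never from a script. Its argument "rows" is a list of rows, each a list of 5 numbers: the finger opening in cm, from 0 to 9.3, then the shift along the tool's x, y, z in cm, then the turn about the tool's z in rad. In form: [[claw, tx, ty, tz, twist], ...]. A call has 1 to 10 rows; each row is the pose to reach, as a shift and turn from the pose commanded when the call began, along the tool's axes at that moment; what a row does not reach only later rows make up. A row lasts 1/8 s, in which the tool goes at most 62.5 mm and 10.7 degrees, less where a joint would pass 70% of its speed; a pose out of reach is approached as far as the arm can. A call with a gripper value outside its range is refused whole. The fingers move at their own pace and stop on an object; "force" is the grip in N (left out, the last holds). Time passes only in rows, so rows that repeat a pose let the fingers close. It gives the time, the measured TCP pose, the force, the opening and the grip force at its end, in the units of the state.
- telemetry.get_state(): the state, without advancing time (a new reading comes with each control period).
- vision.snapshot(name): name is "scene" or "top"; returns the picture (480x640x3 uint8, red, green, blue); there is no depth.
- vision.calibration(name): a dict with "fx", "fy", "cx", "cy" (pixels), "R" (3x3) and "t" (3): a world point X has camera coordinates R X + t. Camera axes: x right, y down, z forward; pixel columns grow to the right and rows downward; lengths in m; the calibration is good to about 2 mm. A picture is of the moment at which its call begins. calibration takes no time and is no camera call.
- ctrl.close_job(): hands the job in; it is judged then, once.
The state is a dict: "t": time; "qpos": joint angles; "qvel": joint speeds; "tau": joint torques, N m; "ee_pos": TCP position; "tcp_rot": TCP orientation; "contact_force": force on the tool from outside, world axes, zero at the start; "torque": the same for the moment, N m; "opening": finger opening in m; "grip_force": force on a finger pad.
Only numpy, scipy, OpenCV 4.12 (cv2) and the standard library are available. Lean on these libraries where they do the work, as an engineer would, in place of code of your own. Each camera call takes 0.05 s, during which the arm holds its last target. There are 200 camera calls.

## Working session

There is one attempt and no reset: what is moved stays moved. The work goes in short steps, Python scripts to look and compute and a tool call to move; the robot and the scene stay as the last step left them, time stands still between calls to the robot, and variables do not carry over. Pictures are saved under pics/ and viewed, at most 10 in all, crops included, and the job is handed in when it is done.

Besides the shell and the picture viewer there is one more tool, called as a command line: name --pt "numbers of a row" for each row, then --argument value for the rest. play_rows: Moves the arm, as the interface text tells. Its arguments: {"type":"object","properties":{"rows":{"type":"array","items":{"type":"array","items":{"type":"number"}}},"force":{"type":"number"}},"required":["rows"]}

```bash
mkdir -p pics; python3 - <<'E'
from cell import telemetry, vision, ctrl
import cv2
for n in("scene","top"):
    cv2.imwrite(f"pics/{n}0.png",vision.snapshot(n)[:,:,::-1]); c=vision.calibration(n); print({k:(v.tolist() if hasattr(v,'tolist') else v) for k,v in c.items()})
s=telemetry.get_state();print(s['t'],s['ee_pos'],s['tcp_rot'],s['opening'],ctrl.grip_depth)
E
```

```text
{'fx': 451.15388040827935, 'fy': 451.15388040827935, 'cx': 318.7673323700996, 'cy': 240.70744429618995, 'R': [[-0.8434692203722931, 0.5371756802372579, 0.0014010161295849503], [0.4654438624353464, 0.7321335665284284, -0.4973353513311014], [-0.2681821865930369, -0.4188349666921363, -0.8675572519840836]], 't': [0.3877449843259899, -0.30187267505443743, 0.9414033867681701]}
{'fx': 469.36439500535255, 'fy': 469.36439500535255, 'cx': 312.8595911185945, 'cy': 244.68123710090774, 'R': [[-0.008396260930579562, -0.9999593553827336, 0.00328487213350535], [-0.9923869252854846, 0.007928938858455387, -0.12290371211237097], [0.12287267118772714, -0.004291795792757604, -0.9924131635382843]], 't': [0.13540931591891425, 0.545882656131383, 0.6808900191022645]}
0.1 [ 0.14471703 -0.63296436  0.21762286] [-3.11953303e+00 -3.52189500e-01  5.10759070e-04] 0.09282953791076609 0.0188
```

View pics/top0.png

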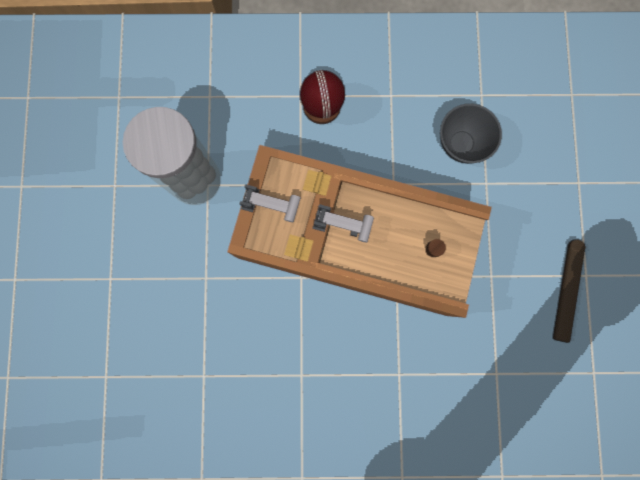

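View pics/scene0.png

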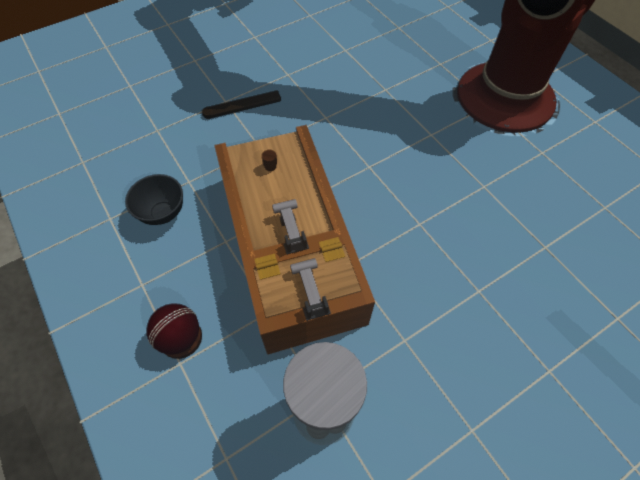

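The top view shows the door stay's bar at about (365,228), the knob at (436,247), the lid stay's bar at (292,208), and the door stay's pivot at (321,217). In the scene view the same bar is at (286,206), the knob top at (269,154) and the lid bar at (305,267). I'll triangulate these.

```bash
cat > h.py <<'E'
import numpy as np
from cell import telemetry, vision, ctrl
from scipy.spatial.transform import Rotation as Ro
C={n:vision.calibration(n) for n in("scene","top")}
def onz(n,u,v,z):
    c=C[n];R=np.array(c['R']);t=np.array(c['t'])
    d=R.T@[(u-c['cx'])/c['fx'],(v-c['cy'])/c['fy'],1];o=-R.T@t
    return o+d*(z-o[2])/d[2]
def pix(n,X):
    c=C[n];p=np.array(c['R'])@X+np.array(c['t']);return p[0]/p[2]*c['fx']+c['cx'],p[1]/p[2]*c['fy']+c['cy']
def totool(X):
    s=telemetry.get_state();return Ro.from_rotvec(s['tcp_rot']).inv().apply(np.array(X)-s['ee_pos'])*100
E
python3 - <<'E'
from h import *
for nm,a,b,z in(("bar",(366,227.5),(286,205.5),.115),("knob",(436,245),(269.5,154),.114),("lidbar",(292.5,207.5),(304.5,267.5),.115)):
    print(nm,onz("top",*a,z).round(4),onz("scene",*b,z).round(4))
# fit: corners of the box rim (z=.094), box-frame
P=[onz("top",u,v,.094) for u,v in((263,147),(491,207),(466,316),(230,252))]
print(np.round(P,3)); print([round(float(np.linalg.norm(P[i]-P[(i+1)%4])),3) for i in range(4)])
s=telemetry.get_state();print(Ro.from_rotvec(s['tcp_rot']).as_matrix().round(3))
E
```

```text
bar [0.5597 0.0592 0.115 ] [0.5583 0.0646 0.115 ]
knob [ 0.5352 -0.035   0.114 ] [ 0.5302 -0.035   0.114 ]
lidbar [0.588  0.1585 0.115 ] [0.5887 0.166  0.115 ]
[[ 0.681  0.201  0.094]
 [ 0.591 -0.12   0.094]
 [ 0.44  -0.077  0.094]
 [ 0.53   0.246  0.094]]
[0.334, 0.157, 0.336, 0.157]
[[ 0.975  0.223 -0.001]
 [ 0.223 -0.975  0.002]
 [-0.    -0.002 -1.   ]]
```

play_rows --pt "9.3 3.5 -2.3 0 -0.16" --pt "9.3 7 -4.6 0 -0.32" --pt "9.3 10.5 -6.9 0 -0.48" --pt "9.3 14 -9.2 0 -0.64" --pt "9.3 17.5 -11.5 0 -0.8" --pt "9.3 21 -13.8 0 -0.96" --pt "9.3 24.5 -16.1 0 -1.12" --pt "9.3 28 -18.4 0 -1.28" --pt "9.3 31.5 -20.7 0 -1.44" --pt "9.3 35 -23 0 -1.6"

```text
t: 1.35
ee_pos: [0.4353, -0.3303, 0.2183]
tcp_rot: [-1.915, -2.489, 0.0]
contact_force: [0.3, -0.5, -0.4]
opening: 0.0932
grip_force: 0.0
```

```bash
python3 - <<'E'
from h import *
s=telemetry.get_state();M=Ro.from_rotvec(s['tcp_rot']).as_matrix();print(s['t'],s['ee_pos'],M.round(3))
print(totool([.559,.060,.20]),M.T@[.963,.27,0])
E
```

```text
1.35 [ 0.43527588 -0.33030243  0.21833146] [[-0.256  0.967 -0.001]
 [ 0.967  0.256  0.   ]
 [ 0.001 -0.001 -1.   ]]
[34.55769296 21.95873109  1.8376187 ] [ 1.43072409e-02  1.00003198e+00 -5.77010716e-04]
```

play_rows --pt "7 4 2.5 0 -0.014" --pt "7 9 5.7 0 -0.014" --pt "7 14 9 0 -0.014" --pt "7 19 12 0 -0.014" --pt "7 24 15.2 0.5 -0.014" --pt "7 29 18.4 1 -0.014" --pt "7 33 21 1.5 -0.014" --pt "7 34.5 22 2 -0.014" --pt "7 34.5 22 3 -0.014" --pt "7 34.5 22 3 -0.014"

```text
t: 2.6
ee_pos: [0.56, 0.0545, 0.1872]
tcp_rot: [-1.908, -2.494, 0.007]
contact_force: [0.4, 0.7, -0.6]
opening: 0.0701
grip_force: 0.0
```

```bash
python3 - <<'E'
from h import *
import cv2
s=telemetry.get_state();print(s['t'],s['ee_pos'])
for n,z in(("scene",(286,205)),("top",(366,228))):
    im=vision.snapshot(n)[:,:,::-1]; u,v=z
    cv2.imwrite(f"pics/{n}1.png",cv2.resize(im[v-75:v+75,u-100:u+100],None,fx=4,fy=4,interpolation=cv2.INTER_CUBIC))
E
```

```text
2.6 [0.55995949 0.05454683 0.18722517]
```

View pics/scene1.png

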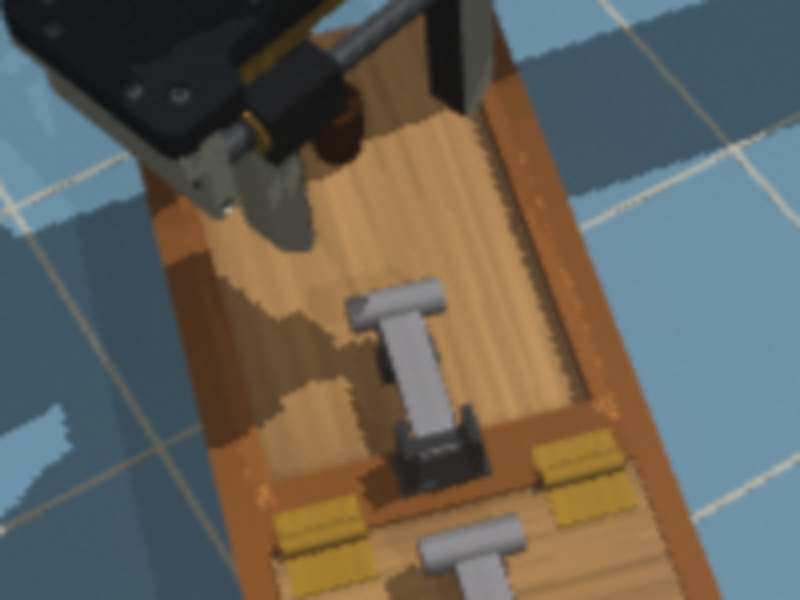

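View pics/top1.png

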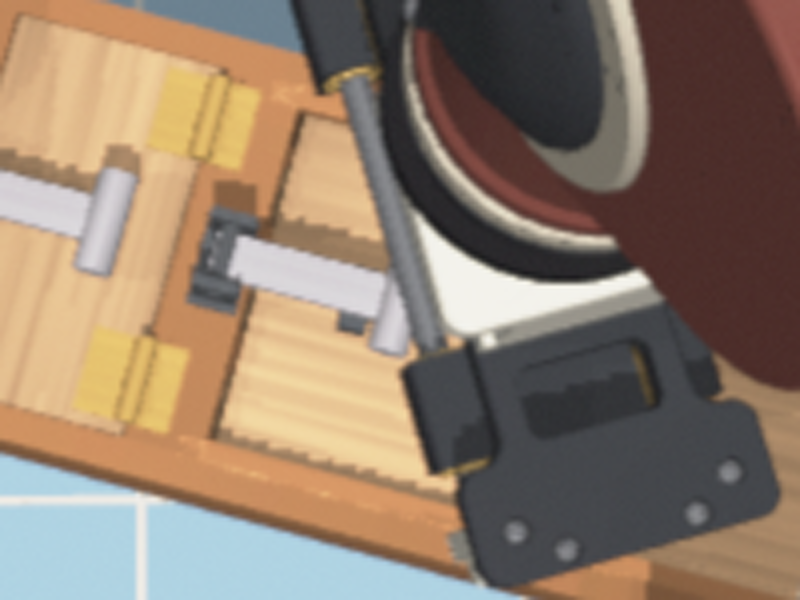

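The scene crop shows the open fingers with tips at about px (260,192) and (302,157), above the door. The bar's ends are at about px (273,208.5) and (297,203), unobstructed.

```bash
python3 - <<'E'
from h import *
s=telemetry.get_state();M=Ro.from_rotvec(s['tcp_rot']).as_matrix();print(s['ee_pos'])
for k in(-.035,.035): print(pix("scene",s['ee_pos']+M@[0,k,0]))
m=onz("scene",285,206,.112);print(m,totool([*m[:2],.093]))
b=[onz("scene",*p,.112) for p in((273,208.5),(297,203.3))];print(np.linalg.norm(b[0]-b[1]),M.T@(b[0]-b[1]))
print(totool([.559,.059,.093]))
l=onz("scene",186+472/4,130+543/4,.112);print(l,m-l)
E
```

```text
[0.56078926 0.05504909 0.18837364]
(np.float64(295.4991878796935), np.float64(155.444087168755))
(np.float64(258.5178162354339), np.float64(185.96102942791134))
[0.55912846 0.06274988 0.112     ] [0.79904743 0.05322942 9.53627824]
0.03640431464292153 [-1.97177463e-02  3.06020325e-02 -1.44825730e-05]
[ 0.44042544 -0.05709397  9.5368855 ]
[0.58712191 0.16206851 0.112     ] [-0.02799345 -0.09931862  0.        ]
```

My box x axis had the wrong sign, so the tool is about 31° off. I'll twist it by +0.54 before descending.

play_rows --pt "7 0.3 0 0 0.15" --pt "7 0.6 0 0 0.3" --pt "7 0.6 0 0 0.45" --pt "7 0.6 0 0 0.54" --pt "7 0.6 0 0 0.54" --pt "7 0.6 0 2 0.54" --pt "7 0.6 0 4 0.54" --pt "7 0.6 0 6 0.54" --pt "7 0.6 0 7 0.54" --pt "7 0.6 0 7 0.54"

```text
t: 3.95
ee_pos: [0.5592, 0.0631, 0.1183]
tcp_rot: [-2.502, -1.899, 0.001]
contact_force: [0.1, -0.2, 0.3]
opening: 0.0701
grip_force: 0.0
```

```bash
python3 - <<'E'
from h import *
import cv2
s=telemetry.get_state();M=Ro.from_rotvec(s['tcp_rot']).as_matrix();print(s['t'],s['ee_pos'],M.round(3),totool([.559,.0615,.093]))
im=vision.snapshot("scene")[:,:,::-1]; u,v=286,205
cv2.imwrite("pics/scene2.png",cv2.resize(im[v-75:v+75,u-100:u+100],None,fx=4,fy=4,interpolation=cv2.INTER_CUBIC))
E
```

```text
3.95 [0.55923381 0.06306882 0.11832703] [[ 0.269  0.963 -0.001]
 [ 0.963 -0.269 -0.   ]
 [-0.    -0.001 -1.   ]] [-0.15630691  0.02210231  2.53275039]
```

View pics/scene2.png

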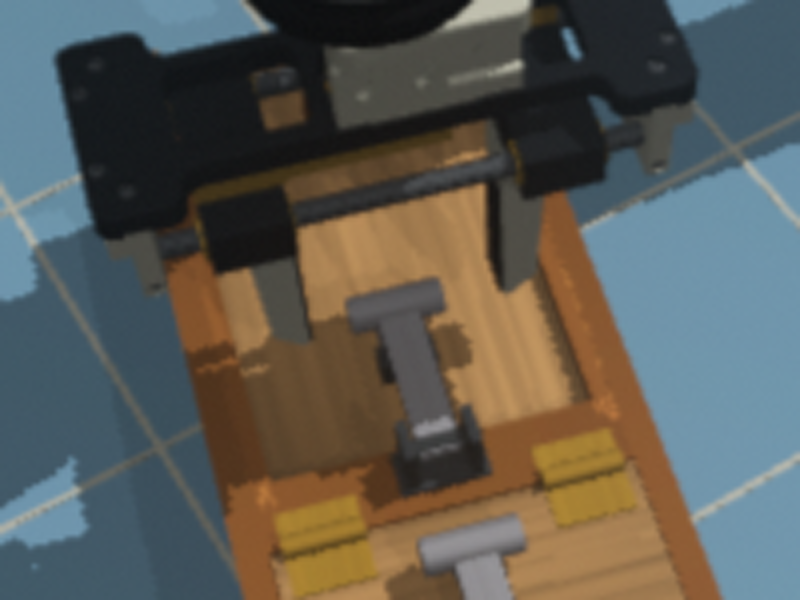

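The fingers are now aligned with the bar: tips at crop (290,340) and (515,290) straddle the bar centred at (396,303). I'll descend and close on its ends.

play_rows --pt "7 -0.1 0 1 0" --pt "7 -0.1 0 2 0" --pt "7 -0.1 0 2.4 0" --pt "5 -0.1 0 2.4 0" --pt "3.4 -0.1 0 2.4 0" --pt "3 -0.1 0 2.4 0" --pt "3 -0.1 0 2.4 0" --pt "3 -0.1 0 2.4 0" --force 15

```text
t: 5.0
ee_pos: [0.561, 0.0623, 0.0952]
tcp_rot: [2.501, 1.898, 0.005]
contact_force: [3.3, -1.4, -0.8]
opening: 0.0359
grip_force: 15.0
```

play_rows --pt "3 0.1 0 -1.05 0" --pt "3 0.35 0 -2.05 0" --pt "3 0.8 0 -3.05 0" --pt "3 1.4 0 -3.9 0" --pt "3 2.1 0 -4.65 0" --pt "3 2.95 0 -5.3 0" --pt "3 3.9 0 -5.75 0" --pt "3 4.9 0 -6.05 0" --pt "3 5.95 0 -6.2 0" --pt "3 6.7 0 -6.2 0"

```text
t: 6.25
ee_pos: [0.579, 0.1262, 0.1581]
tcp_rot: [2.5, 1.896, 0.004]
contact_force: [3.1, -3.8, 3.5]
opening: 0.0353
grip_force: 15.0
```

play_rows --pt "3 0 0 0 0" --pt "3 0 0 0 0"

```text
t: 6.5
ee_pos: [0.5795, 0.128, 0.158]
tcp_rot: [2.5, 1.899, 0.008]
contact_force: [4.7, -1.9, 3.6]
opening: 0.0353
grip_force: 15.0
```

```bash
python3 - <<'E'
from h import *
import cv2
s=telemetry.get_state();print(s['t'],s['ee_pos'],s['opening'])
im=vision.snapshot("scene")[:,:,::-1]; u,v=290,205
cv2.imwrite("pics/scene3.png",cv2.resize(im[v-75:v+75,u-100:u+100],None,fx=4,fy=4,interpolation=cv2.INTER_CUBIC))
E
```

```text
6.5 [0.57946871 0.12795912 0.15799265] 0.03534715034662724
```

View pics/scene3.png

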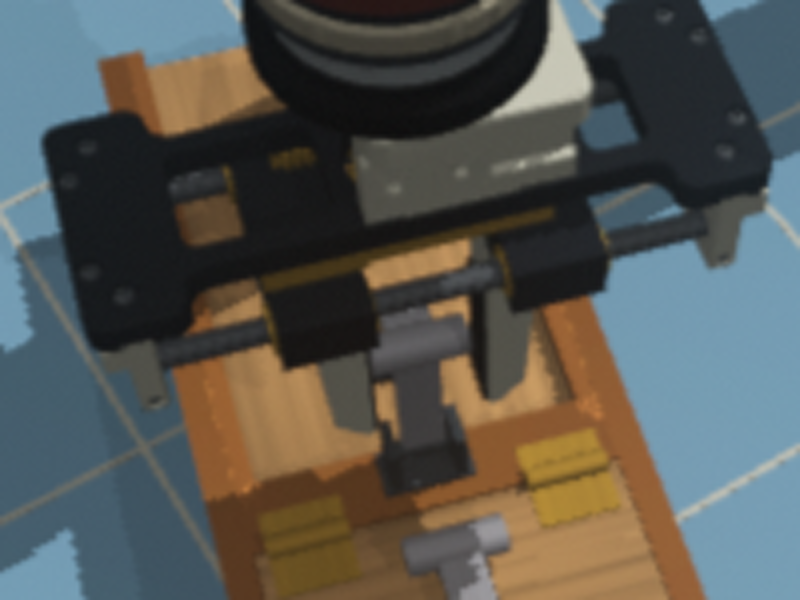

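The stay is upright between the fingers and held at its bar. I'll release it and rise clear.

play_rows --pt "7 0 0 0 0" --pt "7 0 0 0 0" --pt "7 0 0 0 0" --pt "7 0 0 -2 0" --pt "7 0 0 -4 0" --pt "7 0 0 -6 0" --pt "7 -5 0 -6 0" --pt "7 -10 0 -6 0" --pt "7 -14 0 -6 0" --pt "7 -14 0 -6 0"

```text
t: 7.8
ee_pos: [0.538, -0.0117, 0.2161]
tcp_rot: [-2.509, -1.891, 0.006]
contact_force: [0.3, -0.3, 0.6]
opening: 0.0697
grip_force: 0.0
```

```bash
python3 - <<'E'
from h import *
import cv2
s=telemetry.get_state();print(s['t'],s['ee_pos'],s['opening'],totool([.5325,-.0365,.091]))
im=vision.snapshot("scene")[:,:,::-1]; u,v=280,185
cv2.imwrite("pics/scene4.png",cv2.resize(im[v-100:v+100,u-130:u+130],None,fx=3,fy=3,interpolation=cv2.INTER_CUBIC))
E
```

```text
7.8 [ 0.53798278 -0.01172694  0.21610682] 0.06966691302760544 [-2.49770812  0.18219175 12.51731158]
```

View pics/scene4.png

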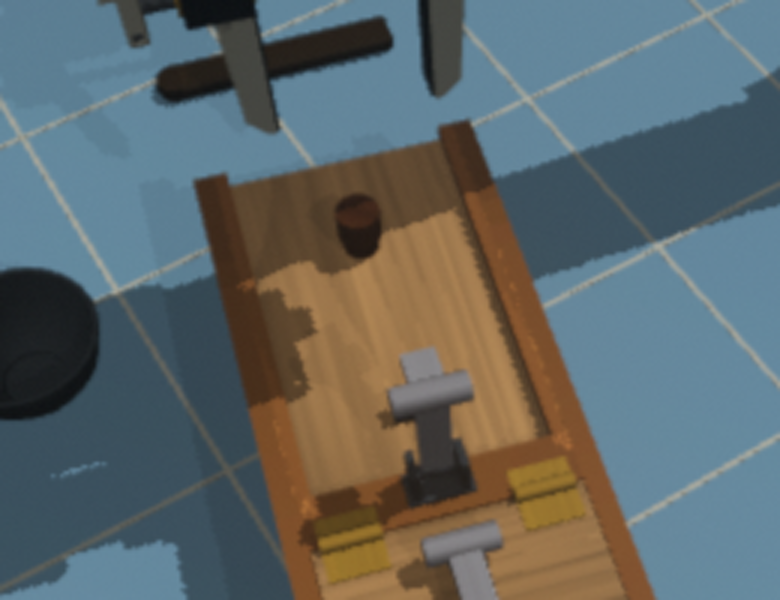

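The stay stands with its bar at px (293.5,217), and the knob top is at px (269,155). I'll compare the bar pixel with what each stay angle predicts.

```bash
python3 - <<'E'
from h import *
y=np.array([.271,.9626,0]);b=np.array([.559,.0615,0.110])
for a in(1.2,1.3,1.4,1.5,1.6,1.7): print(a,pix("scene",b+y*.062*(1-np.cos(a))+[0,0,.062*np.sin(a)]))
print(onz("scene",269,155.3,.114))
E
```

```text
1.2 (np.float64(289.45046050308594), np.float64(205.25062278070538))
1.3 (np.float64(290.51434652429174), np.float64(207.9427472500488))
1.4 (np.float64(291.650245644401), np.float64(211.02867293466977))
1.5 (np.float64(292.8455261749482), np.float64(214.4781604888359))
1.6 (np.float64(294.0861868370225), np.float64(218.25430849467975))
1.7 (np.float64(295.35707370475626), np.float64(222.3139493044388))
[ 0.53215659 -0.03307987  0.114     ]
```

The stay is at about 1.57 rad. Next I'll grasp the knob.

play_rows --pt "7 -1.2 0.1 0 0" --pt "7 -2.4 0.1 2 0" --pt "7 -2.4 0.1 5 0" --pt "7 -2.4 0.1 8 0" --pt "7 -2.4 0.1 10.5 0" --pt "7 -2.4 0.1 12.3 0" --pt "5 -2.4 0.1 12.3 0" --pt "3 -2.4 0.1 12.3 0" --pt "1.5 -2.4 0.1 12.3 0" --pt "1.5 -2.4 0.1 12.3 0" --force 20

```text
t: 9.1
ee_pos: [0.5345, -0.031, 0.0944]
tcp_rot: [2.501, 1.899, 0.002]
contact_force: [-0.0, 0.2, -0.2]
opening: 0.0343
grip_force: 0.0
```

play_rows --pt "1.5 0 0 0 0" --pt "1.5 0 0 0 0"

```text
t: 9.35
ee_pos: [0.5347, -0.0312, 0.0941]
tcp_rot: [2.502, 1.899, 0.002]
contact_force: [0.7, -0.8, 1.3]
opening: 0.0233
grip_force: 20.0
```

play_rows --pt "1.5 -1 0 0 0" --pt "1.5 -2.1 0 0 0" --pt "1.5 -3.2 0 0 0" --pt "1.5 -4.3 0 0 0" --pt "1.5 -5.4 0 0 0" --pt "1.5 -6.5 0 0 0" --pt "1.5 -7.6 0 0 0" --pt "1.5 -8.7 0 0 0" --pt "1.5 -9.5 0 0 0" --pt "1.5 -9.8 0 0 0"

```text
t: 10.6
ee_pos: [0.5077, -0.1267, 0.094]
tcp_rot: [2.502, 1.898, -0.0]
contact_force: [1.1, 1.7, 4.7]
opening: 0.0235
grip_force: 20.0
```

play_rows --pt "1.5 0 0 0 0" --pt "1.5 0 0 0 0" --pt "1.5 0 0 0 0"

```text
t: 10.98
ee_pos: [0.5076, -0.127, 0.094]
tcp_rot: [2.502, 1.898, -0.002]
contact_force: [2.0, 1.4, 6.2]
opening: 0.0232
grip_force: 20.0
```

play_rows --pt "7 0 0 0 0" --pt "7 0 0 0 0" --pt "7 0 0 0 0" --pt "7 0 0 0 0" --pt "7 0 0 -2 0" --pt "7 0 0 -5 0" --pt "7 0 0 -9 0" --pt "7 0 0 -12 0" --pt "7 -4 0 -12 0" --pt "7 -8 0 -12 0"

```text
t: 12.22
ee_pos: [0.4862, -0.203, 0.2142]
tcp_rot: [2.5, 1.902, 0.0]
contact_force: [0.4, -0.8, -0.2]
opening: 0.0699
grip_force: 0.0
```

play_rows --pt "7 0 0 0 0" --pt "7 0 0 0 0"

```text
t: 12.48
ee_pos: [0.4863, -0.2017, 0.2136]
tcp_rot: [-2.501, -1.9, -0.001]
contact_force: [0.4, -0.3, -0.3]
opening: 0.07
grip_force: 0.0
```

```bash
python3 - <<'E'
from h import *
import cv2
s=telemetry.get_state();print(s['t'],s['ee_pos'],s['contact_force'])
cv2.imwrite("pics/scene5.png",vision.snapshot("scene")[:,:,::-1])
for k in(.085,.1): print(k,pix("scene",np.array([.5325,-.034,.114])-k*np.array([.271,.9626,0])))
E
```

```text
12.475 [ 0.48629822 -0.20165048  0.21356883] [ 0.38603336 -0.30557241 -0.30013122]
0.085 (np.float64(256.5530624433824), np.float64(117.36803349391376))
0.1 (np.float64(254.5723721537983), np.float64(111.14034856190068))
```

View pics/scene5.png

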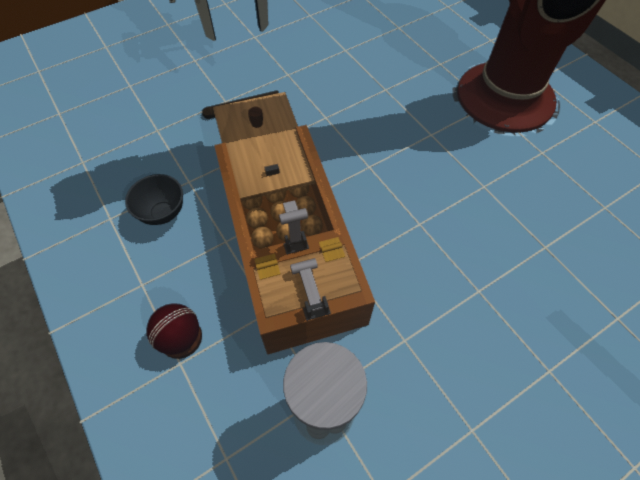

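The picture shows the door open, with the knob top at about (255,112), where 100 mm of travel would put it. The door's stay is upright with its bar at (293,216), the lid's stay is still flat, and the arm is clear of everything.

```bash
python3 -c "
from cell import ctrl; print(ctrl.close_job())"
```

```text
the job is handed in; nothing more can be done
None
```

I handed the job in at about 12.5 s: by the last camera picture the door's stay stands upright (about 1.57 rad), the door is open about 99 mm, the lid's stay still lies flat and the arm touches nothing; no verdict was returned.

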